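# Fit the V-head and lock a spring-up tube prop at its length mark

## Robot

A 6-joint arm with a two-finger parallel gripper is mounted at the origin on a cart in front of the work surface, level with it; the furniture and walls round the work are solid. World frame = base frame: x ahead of the robot, y to its left, z up, the work surface at z = 0. Lengths are in m, angles in rad, forces in N, time in s.
With the tool pointing down it reaches from about 0.225 to 0.875 m from the base axis. Payload 3.4 kg.
Tool frame: the origin (TCP) lies at the very end of the fingers, on their centre line; the grasp point (between the pads) lies behind it (manip.grasp_offset is the z of the grasp point in the tool frame, in m); z points along the fingers, y is the line along which they close (so a half turn about z gives the same grasp; the last joint's range is limited). The gripper opens to 85 mm and grips with 20 to 120 N. Pads are 22 mm wide; open, the fingers measure 114 mm over their backs; the gripper's body (76 mm by 85 mm) begins 54 mm behind the grasp point. The pads swing forward as they close: fully open they stand 13 mm farther back than shut.
Start: joints at [1.019, 0.276, 1.505, -0, 1.361, -0.121], TCP at [0.24, 0.522, 0.231] pointing down, gripper open.
Joint ranges: [-2.89, 2.89], [-0.75, 2.08], [0.22, 2.7], [-1.18, 4.32], [0.11, 2.71], [-2.7, 2.7]. Speed limits (rad/s): [2.57, 2.57, 3.14, 3.14, 3.14, 3.14].

## Interface

Orientations are given as a unit quaternion [w, x, y, z].
In Python, from rig import manip gives the robot as it stands.
- The arm moves only by the shell command python3 -m pendant 'ROWS' [FORCE]. ROWS is JSON, a list of rows, each an object of numbers: "dx", "dy", "dz": the shift along the tool's x, y, z in m; "rx", "ry", "rz": the turn, a rotation vector about the tool's x, y, z in degrees; "hand": the finger opening in m, from 0 to 0.0854. In form: [{"dx": .., "dy": .., "dz": .., "rx": .., "ry": .., "rz": .., "hand": ..}, ...]. A call has 1 to 12 rows; each row shifts and turns the commanded pose from where the row before left it, along the tool's axes as they then stand; what a row does not reach is not made up. A row lasts 1/12 s, in which the tool goes at most 41.7 mm and 7.16 degrees, less where a joint would pass 70% of its speed; a pose out of reach is approached as far as the arm can. A call is refused whole if a number of a shift passes 0.0417 or a number of a turn 7.16, either way. A call with a gripper value outside its range is refused whole. The fingers move at their own pace and stop on an object; FORCE is the grip in N (left out, the last holds). Time passes only in rows, so rows that do not move let the fingers close. It gives the time, the measured TCP pose, the force, the opening and the grip force at its end, in the units of the state.
- manip.get_state(): the state, without advancing time (a new reading comes with each control period).
- manip.get_image(name): name is "scene" or "top"; returns a dict with "frame" (420x560x3 uint8, red, green, blue), "fx", "fy", "cx", "cy" (pixels), "distortion" ([k1, k2, p1, p2, k3] as OpenCV has them; the pictures are not rectified), "position" and "attitude" of the camera in the world. Camera axes: x right, y up, looking along -z (the intrinsics and any distortion apply to the point x, -y, -z); pixel columns grow to the right and rows downward; lengths in m; the calibration is good to about 2 mm. A picture is of the moment at which its call begins. There is no depth.
- manip.sign_off(): hands the job in; it is judged then, once.
The state is a dict: "clock": time; "qpos": joint angles; "qd": joint speeds; "effort": joint torques, N m; "position": TCP position; "ee_rot": TCP orientation; "contact_force": force on the tool from outside, world axes, zero at the start; "moment": the same for the moment, N m; "width": finger opening in m; "gripper_force": force on a finger pad.
Only numpy, scipy, OpenCV 4.12 (cv2) and the standard library are available. Lean on these libraries where they do the work, as an engineer would, in place of code of your own. Each camera call takes 0.05 s, during which the arm holds its last target. There are 200 camera calls.

## Task

Get the small bench tube prop ready for a tube: push the loose V-head fully home on the square stub on top of the prop's sliding leg, with its trough running in line with the leg's two finger rests, and let go of it. Then press the spring-loaded leg down by its finger rests until the lower edge of its collar is level with the top of the rubber marker ring on the post and, only while holding it there, squeeze the cam lever shut against the leg. Finish still holding: keep the leg and the shut lever gripped between the fingers with the leg at the mark, do not let go, and leave the tape measure and the tube offcut standing nearby where they are.

Things in the scene. Friction and masses are not known exactly. Their poses are not given: they have to be found in the camera images.
- v_head: loose steel V-shaped tube rest, about 150 g, 57 (its x) x 28 (y) x 37 mm high, standing on the table; origin under its centre, z up. A 20 mm square socket, 18 mm deep, opens at its bottom in a 30 x 28 x 22 mm block; above, two V plates; the trough runs along y. Ends flush at y = +-14 mm: grasp it across y (28 mm wide). Either way round is right
- prop_base: fixed foot plate of the tube prop, 96 x 96 x 8 mm, with an upright 22 mm square steel post; origin under its centre, on the table, z up. The leg's finger rests point along its +y and -y; the cam lever is on its +y side. Beware of the fixed blue drawer cabinet, 234 mm high, between the robot and the tubes: about x 0.24 to 0.56, y -0.01 to 0.20 m
- prop_leg: sliding leg on the post, axes as prop_base; origin: centre of the LOWER EDGE of its black collar (42 x 40, 24 mm high), 78 mm above the table at the start. It slides only up and down: a spring holds it up; pressing it down (38 mm at most) takes 4 N at first, 8 N low down. It springs up if let go, until the shut lever's cam clamps it to the post
- leg_rest (a point): on the leg's axis at the level of the TOP of the two finger rests (24 mm above the leg's origin): black bars 36 mm wide in x that reach out to y = +-52 mm. Above them stands the 30 x 30 mm grey sleeve, faces at y = +-15 mm. Fingertips set on the rests, either side of sleeve and lever, press the leg down; closing them then shuts the lever
- leg_shoulder (a point): centre of the shoulder where the head sits (28 mm above the rests), at the foot of the square stub: 17 mm square, 16 mm high, upper 6 mm tapered to 11 mm; axes as prop_base. The head is home when its origin is here; its clearance on the stub is 1.5 mm all round
- mark_top (a point): the length mark: centre of the top edge of the black rubber ring (27 mm square, 5 mm high) on the post, 44 to 58 mm above the table, so 20 to 34 mm below the collar at the start. It is only a mark and does not stop the leg: the collar slips over it
- cam_lever (a joint): steel cam lever on the leg's +y side, hinged at y = 19 mm, 6 mm above the finger rests, axis along x, 24 mm wide. 0: shut, upright along the sleeve; grows to 0.7 rad as the tip leans out to +y; starts open at 0.45 to 0.65. Stiff, stays where left; shutting takes about 5 to 10 N at its tip
- lever_tip (a point): rounded tip (radius 3 mm) of the cam lever, 23 mm from its hinge. Open, the tip reaches out to y = 33 to 39 mm in the leg's frame; shut, its outer face is at y = 25 mm, so leg and shut lever are 40 mm wide together (y = -15 to +25), and the middle of that grip is y = +5 mm
- tube_offcut: bystander: grey tube offcut, 66 mm across, 86 mm high, standing; origin under its centre
- tape_measure: bystander: yellow tape measure, 39 x 83 x 66 mm; origin under its centre
Mind the look-alikes: they are no part of the job. Leave any red look-alike of the v_head alone.

How it is judged:
On the way, in this order (a step that is already met when the one before it is completed fails the run):
1. the V-head sits home on the stub, trough in line with the finger rests, and is let go (z of v_head in the frame of leg_shoulder below 0.003 m and horizontal distance between v_head and leg_shoulder below 0.004 m and angle between the y axis of v_head and the y axis of prop_base, either way round below 0.2 rad and angle between v_head's own z axis and vertical below 0.1 rad and contact force between the fingers and v_head below 0.2 N), for 0.2 s.
2. the leg is pressed down and held at the mark with the lever still open (z of prop_leg in the frame of mark_top between -0.004 and 0.004 m and value of joint cam_lever above 0.3 rad and contact force between the fingers and prop_leg above 1 N), for 0.2 s.
At the end, for the whole second after the job is handed in: Head home on the stub (3 mm in height, 4 mm sideways, 0.1 rad upright, trough within 0.2 rad of the finger rests' line), collar's lower edge within 4 mm of the ring's top, lever below 0.08 rad, fingers still holding leg and lever with over 4 N, leg at rest (z of v_head in the frame of leg_shoulder below 0.003 m and horizontal distance between v_head and leg_shoulder below 0.004 m and angle between the y axis of v_head and the y axis of prop_base, either way round below 0.2 rad and angle between v_head's own z axis and vertical below 0.1 rad and z of prop_leg in the frame of mark_top between -0.004 and 0.004 m and value of joint cam_lever below 0.08 rad and contact force between the fingers and prop_leg above 4 N and linear speed of prop_leg below 0.01 m/s); the arm keeps its last pose, push and grip.
It fails at once if the lever is swung shut (below 0.3 rad) while the collar's lower edge is more than 6 mm off the mark (value of joint cam_lever below 0.3 rad and (z of prop_leg in the frame of mark_top above 0.006 m or z of prop_leg in the frame of mark_top below -0.006 m)).
It fails at once if the standing tube offcut or the tape measure is shifted by more than 30 mm (distance of any of tube_offcut, tape_measure from where it was at the start of the episode above 0.03 m).
It also fails if it takes over 59 s, if anything falls off the work surface, if the arm or the gripper's body presses on something with over 40 N, if the wrist force passes 120 N, or if a joint passes its speed limit or range.

## Working session

There is one attempt and no reset: what is moved stays moved. The work goes in short steps, Python scripts to look and compute and a shell command to move; the robot and the scene stay as the last step left them, time stands still between calls to the robot, and variables do not carry over. Pictures are saved under pics/ and viewed, at most 10 in all, crops included, and the job is handed in when it is done.

```bash
mkdir -p pics; python3 - <<'E'
from rig import manip
import cv2
for n in ("scene","top"):
    d=manip.get_image(n); cv2.imwrite(f"pics/{n}0.png",cv2.resize(d["frame"][:,:,::-1],(800,600)))
    print(n,{k:v for k,v in d.items() if k!="frame"})
print(manip.get_state(),manip.grasp_offset)
E
```

```text
scene {'fx': 529.7969552098588, 'fy': 529.7969552098588, 'cx': 284.9897798416887, 'cy': 215.20614898808367, 'distortion': array([-0.04236373,  0.        ,  0.        ,  0.        ,  0.        ]), 'position': array([-0.04788818,  0.87307545,  0.58284757]), 'attitude': array([-0.35168276, -0.19751287,  0.43194312,  0.80668026])}
top {'fx': 427.31523538205613, 'fy': 427.31523538205613, 'cx': 277.70758174311203, 'cy': 205.47432934861618, 'distortion': array([-0.0036735,  0.       ,  0.       ,  0.       ,  0.       ]), 'position': array([0.40119757, 0.39902772, 0.95333891]), 'attitude': array([-0.69926267, -0.04730274,  0.04875288,  0.71163005])}
{'clock': 0.1, 'qpos': array([ 1.01902030e+00,  2.76524861e-01,  1.50601601e+00,  2.54741789e-05,
        1.36071073e+00, -1.21015929e-01]), 'qd': array([ 7.81490395e-04, -1.68100051e-03, -4.96799890e-03,  3.34076881e-05,
       -9.29298966e-04,  7.48486194e-04]), 'effort': array([ 3.73420946e-03, -4.17697942e+01, -2.46406782e+01, -4.10246344e-05,
        5.82386725e-03, -2.15097793e-05]), 'position': array([0.23985015, 0.52206023, 0.23052637]), 'ee_rot': array([-2.85555998e-04,  2.13721243e-01,  9.76894335e-01, -7.78872544e-04]), 'contact_force': array([-0.51439019,  0.03435047, -0.76744776]), 'moment': array([ 0.00995787,  0.01766587, -0.01670288]), 'gripper_force': 0.0, 'width': 0.08534678399610206} -0.0187
```

View pics/scene0.png

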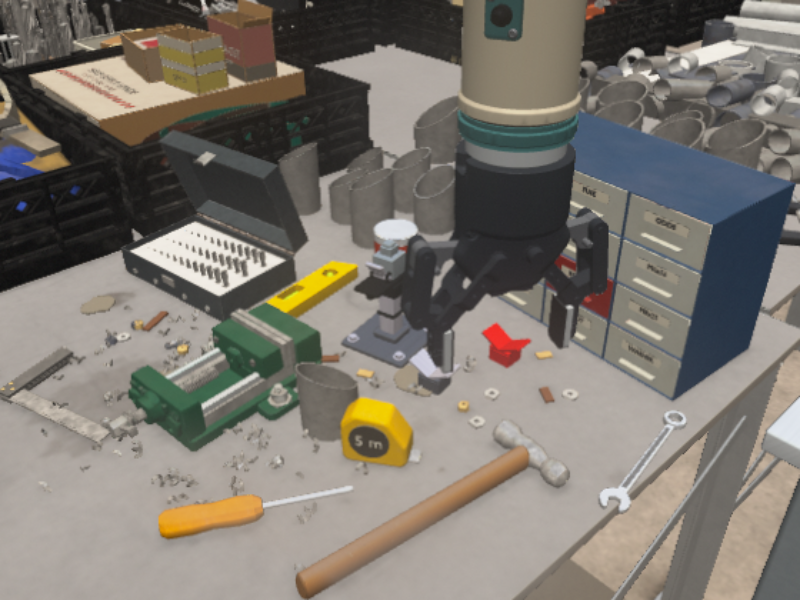

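View pics/top0.png

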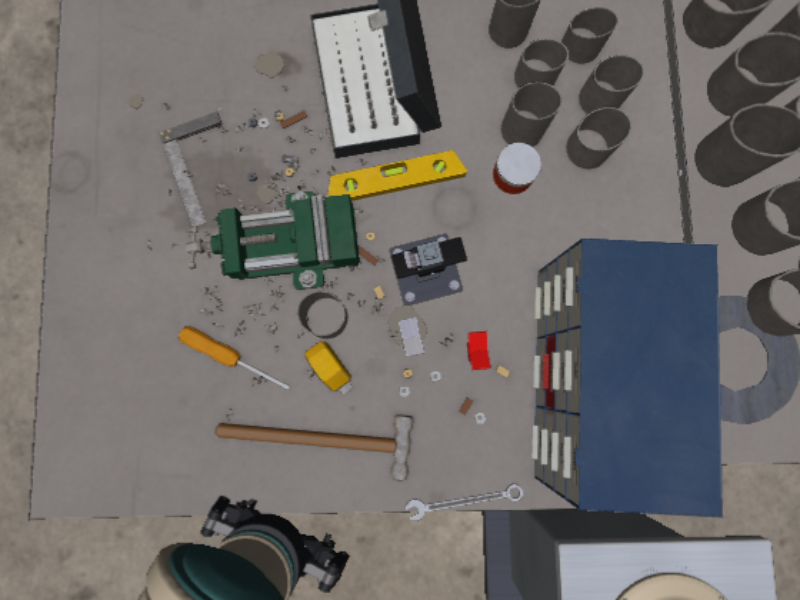

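The scene view shows the prop at about (390,290), the grey V-head partly behind a finger at (432,368), and a red decoy at (505,345). In the top view the prop is at (428,262), the V-head at (411,336), the decoy at (480,350), the offcut at (323,315) and the tape at (328,366). Next I'll zoom in.

```bash
cat > h.py <<'E'
from rig import manip
import cv2, numpy as np
from scipy.spatial.transform import Rotation as R
def rot(q): return R.from_quat([q[1],q[2],q[3],q[0]]).as_matrix()
def ray(d,u,v):
    K=np.array([[d["fx"],0,d["cx"]],[0,d["fy"],d["cy"]],[0,0,1.]])
    p=cv2.undistortPoints(np.array([[[u,v]]],float),K,d["distortion"])[0,0]
    w=rot(d["attitude"])@np.array([p[0],-p[1],-1]); return np.array(d["position"]),w/np.linalg.norm(w)
def atz(d,u,v,z):
    o,w=ray(d,u,v); return o+w*(z-o[2])/w[2]
def proj(d,P):
    P=np.atleast_2d(P); c=(P-d["position"])@rot(d["attitude"]); c=c*[1,-1,-1]
    K=np.array([[d["fx"],0,d["cx"]],[0,d["fy"],d["cy"]],[0,0,1.]])
    return cv2.projectPoints(c.reshape(-1,1,3),np.zeros(3),np.zeros(3),K,d["distortion"])[0][:,0]
def tri(a,ua,b,ub):
    (o1,w1),(o2,w2)=ray(a,*ua),ray(b,*ub)
    s=np.linalg.lstsq(np.c_[w1,-w2],o2-o1,rcond=None)[0]
    p,q=o1+s[0]*w1,o2+s[1]*w2; return (p+q)/2,np.linalg.norm(p-q)
def crop(d,x0,y0,w,h,f):
    return cv2.resize(d["frame"][y0:y0+h,x0:x0+w,::-1],None,fx=f,fy=f,interpolation=cv2.INTER_CUBIC)
E
python3 - <<'E'
from h import *
t=manip.get_image("top"); s=manip.get_image("scene")
a=crop(t,265,155,80,100,6)[:600,:400]; a=crop(t,268,158,66,100,6); b=crop(s,235,150,66,100,6)
# left: top x=268+px/6,y=158+py/6 ; right: scene
cv2.imwrite("pics/c1.png",np.hstack([a,b]))
E
```

```text
(no output)
```

View pics/c1.png

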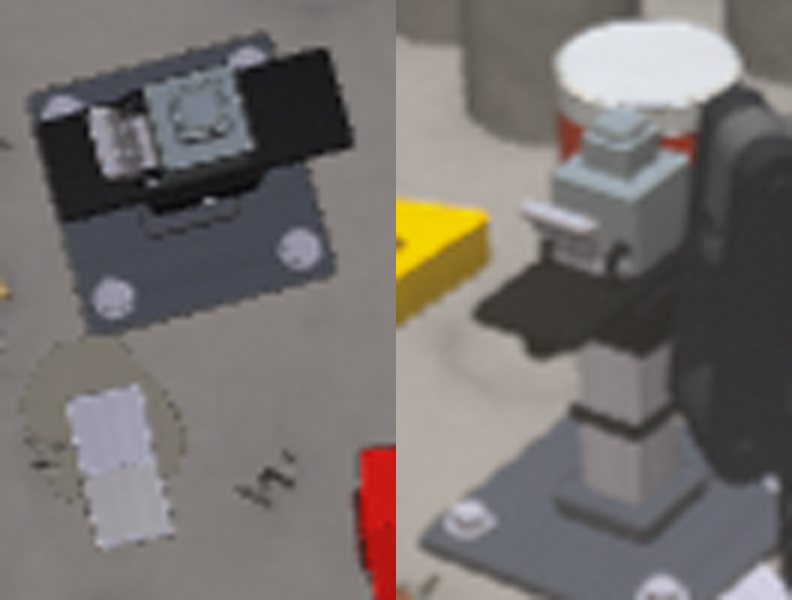

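Left half (top view): the base plate, the rests and the sleeve, with the lever at (122,140). The head is at (120,465), nearly parallel to the prop. Right half (scene view): the ring at about (600,425) and the post, with a finger hiding the right side. I'll fit poses now.

```bash
python3 - <<'E'
from h import *
from scipy.optimize import least_squares
t=manip.get_image("top"); s=manip.get_image("scene")
T=lambda L:np.array(L,float)/6+[268,158]-0.4
S=lambda L:(np.array(L,float)-[396,0])/6+[235,150]-0.4
def W(x,y,a,P):
    c,q=np.cos(a),np.sin(a); P=np.array(P,float); return np.c_[x+c*P[:,0]-q*P[:,1],y+q*P[:,0]+c*P[:,1],P[:,2]]
# prop: +x up in image, +y left
b=.048
base=[[b,-b,.008],[b,b,.008],[-b,b,.008],[-b,-b,.008]]; baseT=T([[270,30],[28,95],[88,333],[335,272]])
rest=[[.018,.052],[-.018,.052],[.018,-.052],[-.018,-.052]]; restT=T([[38,120],[65,220],[330,47],[353,148]])
sl=[[.015,.015],[.015,-.015],[-.015,-.015],[-.015,.015]]; slT=T([[145,88],[238,66],[256,155],[160,172]])
# scene: rest +y end corners, sleeve near corner top
restS=S([[540,355]]); 
f=lambda p:np.r_[(proj(t,W(p[0],p[1],p[2],base))-baseT).ravel(),
 (proj(t,W(p[0],p[1],p[2],[r+[p[3]] for r in rest]))-restT).ravel(),
 (proj(t,W(p[0],p[1],p[2],[r+[p[3]+.028] for r in sl]))-slT).ravel()]
r=least_squares(f,[.5,.37,.2,.102]); print("prop",r.x,np.round(r.fun,1))
p=r.x
for nm,pt in dict(restPYmx=[-.018,.052,p[3]],restPYpx=[.018,.052,p[3]],slmm=[-.015,.015,p[3]+.028],stub=[0,0,p[3]+.044],base=[-b,b,.008],bmm=[-b,-b,.008]).items():
    print(nm,((proj(s,W(*p[:3],[pt]))[0]+.4-[235,150])*6+[396,0]).round())
for z in (.044,.047,.05,.053,.056,.058): print("ring",z,((proj(s,W(*p[:3],[[-.0135,.0135,z],[.0135,.0135,z],[-.0135,-.0135,z]]))+.4-[235,150])*6+[396,0]).round().tolist())
hd=[[.0285,.014,.037],[.0285,-.014,.037],[-.0285,-.014,.037],[-.0285,.014,.037]]
hT=T([[67,402],[142,383],[175,535],[98,550]])
g=lambda q:(proj(t,W(q[0],q[1],q[2],hd))-hT).ravel()
h=least_squares(g,[.4,.4,.2]); print("head",h.x,h.fun.round(1))
print("scene head",proj(s,W(*h.x,hd)).round())
for n,(u,v) in dict(tube=(323,300),tape=(328,366),red=(480,350)).items(): print(n,atz(t,u*.7,v*.7,.07))
st=manip.get_state(); print(rot(st["ee_rot"]).round(3))
E
```

```text
prop [0.5697254  0.34963605 0.22743314 0.0966186 ] [ 0.7 -0.1 -0.1 -0.9  0.2  0.5  0.7  0.3 -0.7  0.2 -0.9  0.4 -0.1  0.3
  0.6  0.2 -0.2 -0.3 -1.  -0.2 -0.2 -0.6  1.1  0.2]
restPYmx [565. 365.]
restPYpx [465. 328.]
slmm [630. 222.]
stub [616. 138.]
base [666. 642.]
bmm [841. 486.]
ring 0.044 [[636.0, 450.0], [564.0, 423.0], [687.0, 408.0]]
ring 0.047 [[635.0, 442.0], [563.0, 414.0], [687.0, 400.0]]
ring 0.05 [[635.0, 433.0], [563.0, 406.0], [686.0, 392.0]]
ring 0.053 [[635.0, 425.0], [562.0, 398.0], [686.0, 384.0]]
ring 0.056 [[635.0, 417.0], [562.0, 390.0], [686.0, 376.0]]
ring 0.058 [[634.0, 411.0], [562.0, 384.0], [686.0, 370.0]]
head [0.46127898 0.37581387 0.19203802] [-0.2 -0.7 -0.  -0.3  0.1  0.4  0.1  0.6]
scene head [[285. 252.]
 [295. 244.]
 [322. 256.]
 [313. 264.]]
tube [0.51437412 0.50381027 0.07      ]
tape [0.4186375  0.49674779 0.07      ]
red [0.43771081 0.27747913 0.07      ]
[[-0.909  0.418 -0.   ]
 [ 0.418  0.909 -0.001]
 [ 0.    -0.001 -1.   ]]
```

```bash
python3 -m pendant '[{"dx":-0.0374,"dy":-0.0058},{"dx":-0.0374,"dy":-0.0058},{"dx":-0.0374,"dy":-0.0058},{"dx":-0.0374,"dy":-0.0058},{"dx":-0.0374,"dy":-0.0058},{"dx":-0.0374,"dy":-0.0058},{"dx":-0.0374,"dy":-0.0058},{"rz":-7.14},{"rz":-7.14},{"rz":-7.14},{"rz":-7.14},{"rz":-7.14}]'
python3 - <<'E'
from h import *
s=manip.get_image("scene"); t=manip.get_image("top"); st=manip.get_state(); print(st["position"],rot(st["ee_rot"]).round(3).tolist())
cv2.imwrite("pics/c2.png",np.hstack([crop(s,245,150,100,150,4),crop(t,265,150,80,150,4)]))
E
```

```text
[0.24009324 0.5224289  0.23118755] [[-0.909, 0.418, -0.0], [0.418, 0.909, -0.0], [0.0, -0.0, -1.0]]invalid input
```

View pics/c2.png

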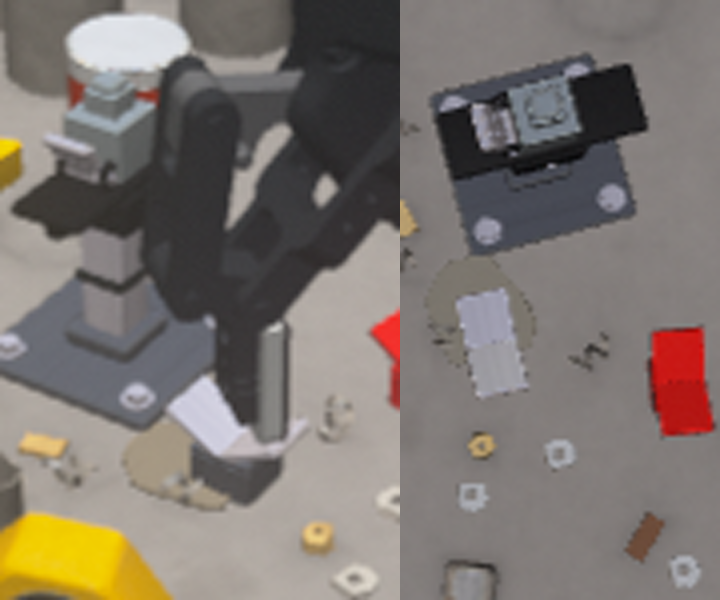

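The arm did not move: the call was refused. The scene crop shows the ring at (107,282), and the head's left V corner at (168,408), about where the fit predicts. I'll retry with every key given.

```bash
python3 -m pendant '[{"dx":-0.0374,"dy":-0.0058,"dz":0,"rx":0,"ry":0,"rz":0,"hand":0.085},{"dx":-0.0374,"dy":-0.0058,"dz":0,"rx":0,"ry":0,"rz":0,"hand":0.085},{"dx":-0.0374,"dy":-0.0058,"dz":0,"rx":0,"ry":0,"rz":0,"hand":0.085},{"dx":-0.0374,"dy":-0.0058,"dz":0,"rx":0,"ry":0,"rz":0,"hand":0.085},{"dx":-0.0374,"dy":-0.0058,"dz":0,"rx":0,"ry":0,"rz":0,"hand":0.085},{"dx":-0.0374,"dy":-0.0058,"dz":0,"rx":0,"ry":0,"rz":0,"hand":0.085},{"dx":-0.0374,"dy":-0.0058,"dz":0,"rx":0,"ry":0,"rz":0,"hand":0.085},{"dx":0,"dy":0,"dz":0,"rx":0,"ry":0,"rz":-7.14,"hand":0.06},{"dx":0,"dy":0,"dz":0,"rx":0,"ry":0,"rz":-7.14,"hand":0.06},{"dx":0,"dy":0,"dz":0,"rx":0,"ry":0,"rz":-7.14,"hand":0.06},{"dx":0,"dy":0,"dz":0,"rx":0,"ry":0,"rz":-7.14,"hand":0.06},{"dx":0,"dy":0,"dz":0,"rx":0,"ry":0,"rz":-7.14,"hand":0.06}]'
python3 - <<'E'
from h import *
s=manip.get_image("scene"); t=manip.get_image("top"); st=manip.get_state(); print(st["position"],rot(st["ee_rot"]).round(3).tolist())
cv2.imwrite("pics/c3.png",np.hstack([crop(s,235,160,120,120,5),crop(t,270,160,30,120,5)]))
E
```

```text
clock: 1.4
position: [0.4613, 0.3761, 0.2312]
ee_rot: [-0.0, -0.099, 0.995, 0.0]
contact_force: [0.5, -1.0, 1.0]
width: 0.0601
gripper_force: 0.0
[0.4611305  0.37619549 0.23128702] [[-0.982, -0.191, -0.0], [-0.191, 0.982, 0.0], [0.0, 0.0, -1.0]]
```

View pics/c3.png

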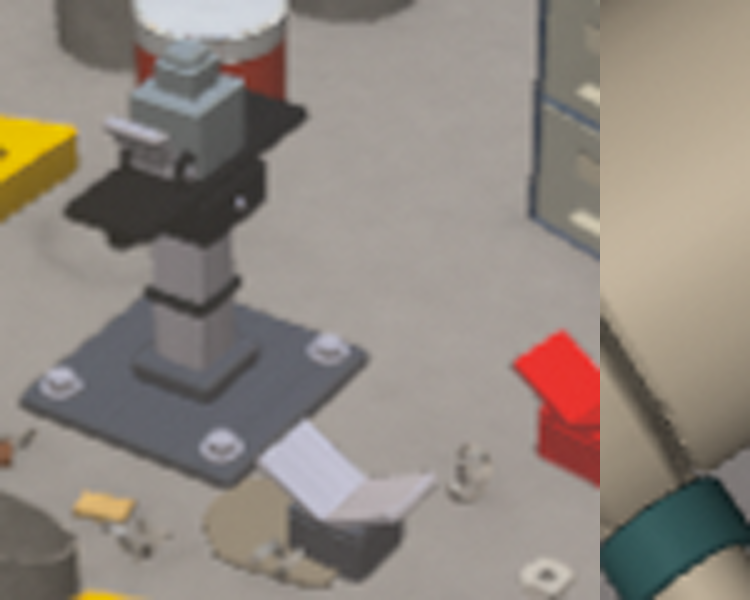

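Clear view. In scene-crop pixels (divide by 5, add (235,160)): head V corners at (260,462), (303,422), (436,478) and (392,522); base plate corners at (22,400), (232,482) and (368,352); sleeve near corner about (190,120); ring corners at (147,290), (207,303) and (240,280). Next is a joint two-view fit.

```bash
cat > fit.py <<'E'
from h import *
from scipy.optimize import least_squares
t=manip.get_image("top"); s=manip.get_image("scene")
T=lambda L:np.array(L,float)/6+[268,158]-0.4
S=lambda L:np.array(L,float)/5+[235,160]-0.4
def W(x,y,a,P):
    c,q=np.cos(a),np.sin(a); P=np.array(P,float); return np.c_[x+c*P[:,0]-q*P[:,1],y+q*P[:,0]+c*P[:,1],P[:,2]]
b=.048
base=[[b,-b,.008],[b,b,.008],[-b,b,.008],[-b,-b,.008]]; baseT=T([[270,30],[28,95],[88,333],[335,272]])
baseS=S([[22,400],[232,482],[368,352]])
rest=[[.018,.052],[-.018,.052],[.018,-.052],[-.018,-.052]]; restT=T([[38,120],[65,220],[330,47],[353,148]])
sl=[[.015,.015],[.015,-.015],[-.015,-.015],[-.015,.015]]; slT=T([[145,88],[238,66],[256,155],[160,172]])
slS=S([[130,95],[245,85],[190,121]])
Z=lambda L,z:[r+[z] for r in L]
def f(p):
    w=lambda P:W(*p[:3],P); sz=Z(sl,p[3]+.028)
    return np.r_[(proj(t,w(base))-baseT).ravel(),(proj(s,w(base[1:]))-baseS).ravel(),(proj(t,w(Z(rest,p[3])))-restT).ravel(),
     (proj(t,w(sz))-slT).ravel(),(proj(s,w([sz[0],sz[2],sz[3]]))-slS).ravel()]
r=least_squares(f,[.57,.35,.2,.102]); p=r.x
hd=[[.0285,.014],[.0285,-.014],[-.0285,-.014],[-.0285,.014]]
hT=T([[67,402],[142,383],[175,535],[98,550]]); hS=S([[260,462],[303,422],[436,478],[392,522]])
g=lambda q:np.r_[(proj(t,W(*q[:3],Z(hd,q[3])))-hT).ravel(),(proj(s,W(*q[:3],Z(hd,q[3])))-hS).ravel()]
h=least_squares(g,[.46,.376,.19,.037])
E
python3 - <<'E'
from fit import *
print("prop",p.round(4),r.fun.reshape(-1,2).round(1).tolist()); print("head",h.x.round(4),h.fun.reshape(-1,2).round(1).tolist())
# ring: gray profiles down the columns through ring middles of +y face and -x face
G=cv2.cvtColor(s["frame"],cv2.COLOR_RGB2GRAY)
for nm,(x,y) in dict(yface=(0,.0135),xface=(-.0135,0),corner=(-.0135,.0135)).items():
    q=proj(s,W(*p[:3],[[x,y,z] for z in (.04,.045,.05,.055,.06)])); u=int(round(q[2,0]))
    print(nm,q.round(1).tolist(),"rows from 210:",G[210:228,u].tolist())
E
```

```text
prop [0.5689 0.3496 0.2343 0.1024] [[0.5, 0.1], [-0.2, -0.4], [0.4, 0.9], [0.9, 0.4], [-1.4, -0.2], [-0.8, 0.8], [0.8, 0.7], [-0.7, 0.2], [-0.8, 0.5], [0.1, -0.1], [0.9, -0.1], [-0.1, -0.5], [-0.8, -0.5], [0.1, -0.8], [1.3, 0.1], [-0.8, 0.5], [0.1, -0.0], [1.3, -0.0]]
head [0.4611 0.3756 0.188  0.0376] [[-0.1, -0.7], [0.1, -0.2], [0.2, 0.5], [0.2, 0.7], [-1.2, -0.2], [-0.1, -0.2], [0.8, 0.4], [0.2, 0.1]]
yface [[268.9, 224.3], [268.8, 222.0], [268.7, 219.7], [268.6, 217.4], [268.5, 215.1]] rows from 210: [126, 126, 126, 127, 126, 125, 125, 126, 112, 63, 57, 79, 118, 126, 126, 125, 125, 126]
xface [[279.2, 223.1], [279.2, 220.8], [279.1, 218.5], [279.0, 216.2], [279.0, 213.9]] rows from 210: [103, 103, 103, 102, 102, 103, 100, 85, 62, 56, 70, 92, 103, 102, 103, 102, 102, 102]
corner [[275.0, 226.6], [274.9, 224.3], [274.8, 222.0], [274.8, 219.7], [274.7, 217.4]] rows from 210: [110, 113, 114, 114, 114, 114, 114, 114, 115, 113, 95, 59, 57, 82, 113, 114, 114, 114]
```

```bash
python3 -m pendant '[{"dx":0,"dy":-0.0005,"dz":0.04,"rx":0,"ry":0,"rz":0,"hand":0.06},{"dx":0,"dy":0,"dz":0.04,"rx":0,"ry":0,"rz":0,"hand":0.06},{"dx":0,"dy":0,"dz":0.04,"rx":0,"ry":0,"rz":0,"hand":0.06},{"dx":0,"dy":0,"dz":0.04,"rx":0,"ry":0,"rz":0,"hand":0.06},{"dx":0,"dy":0,"dz":0.03,"rx":0,"ry":0,"rz":0,"hand":0.06},{"dx":0,"dy":0,"dz":0.02,"rx":0,"ry":0,"rz":0,"hand":0.06},{"dx":0,"dy":0,"dz":0.015,"rx":0,"ry":0,"rz":0,"hand":0.06},{"dx":0,"dy":0,"dz":0,"rx":0,"ry":0,"rz":0,"hand":0.02},{"dx":0,"dy":0,"dz":0,"rx":0,"ry":0,"rz":0,"hand":0.02},{"dx":0,"dy":0,"dz":0,"rx":0,"ry":0,"rz":0,"hand":0.02},{"dx":0,"dy":0,"dz":0,"rx":0,"ry":0,"rz":0,"hand":0.02},{"dx":0,"dy":0,"dz":0,"rx":0,"ry":0,"rz":0,"hand":0.02}]' 40
```

```text
clock: 2.6
position: [0.4619, 0.3763, 0.0076]
ee_rot: [0.001, -0.096, 0.995, 0.001]
contact_force: [-0.1, 0.5, -1.2]
width: 0.0271
gripper_force: 41.7
```

```bash
python3 -m pendant '[{"dx":0,"dy":0,"dz":-0.03,"rx":0,"ry":0,"rz":0,"hand":0.02},{"dx":0,"dy":0,"dz":-0.04,"rx":0,"ry":0,"rz":0,"hand":0.02},{"dx":0,"dy":0,"dz":-0.04,"rx":0,"ry":0,"rz":0,"hand":0.02},{"dx":0,"dy":0,"dz":-0.04,"rx":0,"ry":0,"rz":0,"hand":0.02},{"dx":0,"dy":0,"dz":-0.02,"rx":0,"ry":0,"rz":-2.6,"hand":0.02},{"dx":0,"dy":0,"dz":0,"rx":0,"ry":0,"rz":0,"hand":0.02}]'
python3 - <<'E'
from h import *
st=manip.get_state(); M=rot(st["ee_rot"]); P=np.array(st["position"]); print(P,M.round(3).tolist())
for tgt in ([.5689,.3496,.0],): print("tool shift",M.T@(np.array(tgt)-P))
s=manip.get_image("scene"); u=proj(s,P)[0].round(); print(u)
x0,y0=int(u[0])-50,int(u[1])-40; print(x0,y0); cv2.imwrite("pics/c4.png",crop(s,x0,y0,100,80,6))
E
```

```text
clock: 3.1
position: [0.4643, 0.3779, 0.1835]
ee_rot: [0.006, -0.119, 0.993, 0.003]
contact_force: [0.4, 0.2, -1.8]
width: 0.0271
gripper_force: 41.9
[0.46427536 0.37785966 0.18352533] [[-0.972, -0.236, 0.012], [-0.236, 0.972, 0.007], [-0.013, 0.005, -1.0]]
tool shift [-0.09257903 -0.05301603  0.18451259]
[302. 178.]
252 138
```

View pics/c4.png

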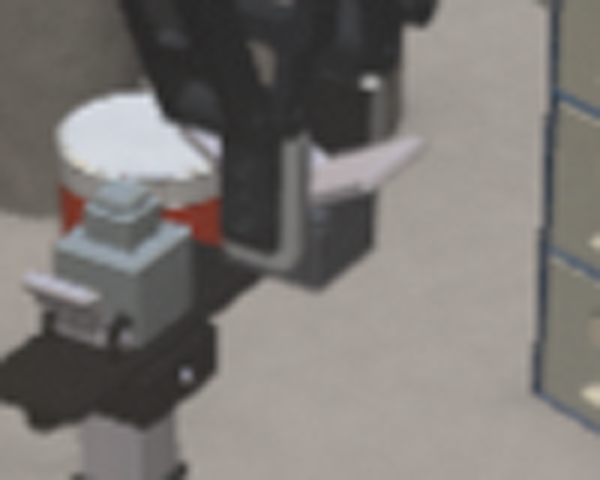

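The scene shows the head held level, fingers centred on its block, clear above the stub. Next: move over the stub.

```bash
python3 -m pendant '[{"dx":-0.02,"dy":-0.0115,"dz":0,"rx":0,"ry":0,"rz":0,"hand":0.02},{"dx":-0.027,"dy":-0.0155,"dz":0,"rx":0,"ry":0,"rz":0,"hand":0.02},{"dx":-0.027,"dy":-0.0155,"dz":0,"rx":0,"ry":0,"rz":0,"hand":0.02},{"dx":-0.0195,"dy":-0.0105,"dz":0,"rx":0,"ry":0,"rz":0,"hand":0.02},{"dx":0,"dy":0,"dz":0,"rx":0,"ry":0,"rz":0,"hand":0.02},{"dx":0,"dy":0,"dz":0,"rx":0,"ry":0,"rz":0,"hand":0.02},{"dx":0,"dy":0,"dz":0,"rx":0,"ry":0,"rz":0,"hand":0.02}]'
cat > show.py <<'E'
import sys
from h import *
st=manip.get_state(); M=rot(st["ee_rot"]); P=np.array(st["position"]); print(P.round(4),M.round(3).tolist(),st["contact_force"].round(1),round(st["width"],4))
print("tool shift to prop axis",(M.T@(np.array([.5689,.3496,P[2]])-P)).round(4))
s=manip.get_image("scene"); cv2.imwrite(f"pics/{sys.argv[1]}.png",crop(s,int(sys.argv[2]),int(sys.argv[3]),100,90,6))
E
python3 show.py c5 225 125
```

```text
clock: 3.73
position: [0.563, 0.3458, 0.1744]
ee_rot: [-0.002, -0.118, 0.993, -0.0]
contact_force: [-0.6, -0.2, -2.0]
width: 0.0272
gripper_force: 41.8
[0.563  0.3458 0.1744] [[-0.972, -0.235, -0.004], [-0.235, 0.972, -0.001], [0.004, -0.0, -1.0]] [-0.6 -0.2 -2. ] 0.0272
tool shift to prop axis [-0.0067  0.0023 -0.    ]
```

View pics/c5.png

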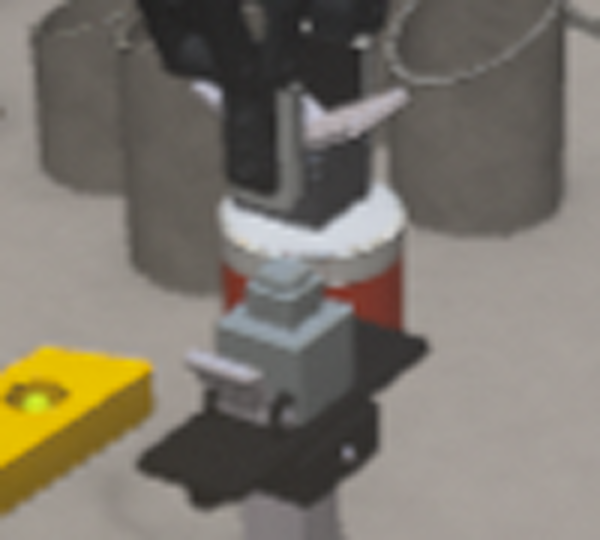

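The head block hangs above the stub, its near bottom corner at (315,225) against the sleeve's at about (298,330). A correction of -7.5 mm in tool x and +2 mm in y is due.

```bash
python3 -m pendant '[{"dx":-0.0075,"dy":0.0023,"dz":0,"rx":0,"ry":0,"rz":0,"hand":0.02},{"dx":0,"dy":0,"dz":0.008,"rx":0,"ry":0,"rz":0,"hand":0.02},{"dx":0,"dy":0,"dz":0.006,"rx":0,"ry":0,"rz":0,"hand":0.02},{"dx":0,"dy":0,"dz":0,"rx":0,"ry":0,"rz":0,"hand":0.02},{"dx":0,"dy":0,"dz":0,"rx":0,"ry":0,"rz":0,"hand":0.02},{"dx":0,"dy":0,"dz":0,"rx":0,"ry":0,"rz":0,"hand":0.02}]'
python3 show.py c6 225 135
python3 - <<'E'
from h import *
s=manip.get_image("scene")
c,q=np.cos(.2343),np.sin(.2343)
for n,(x,y,z) in dict(headblk=(-.015,.014,.153),headblkR=(-.015,-.014,.153),headblktop=(-.015,.014,.175),Vtip=(-.0285,-.014,.190),sl=(-.015,.015,.130),slL=(.015,.015,.130),slR=(-.015,-.015,.130)).items():
    print(n,((proj(s,[[.5689+c*x-q*y,.3496+q*x+c*y,z]])[0]+.4-[225,135])*6).round())
E
```

```text
clock: 4.28
position: [0.571, 0.3503, 0.1622]
ee_rot: [-0.0, -0.119, 0.993, -0.0]
contact_force: [0.3, 0.7, -2.4]
width: 0.0267
gripper_force: 41.8
[0.571  0.3503 0.1622] [[-0.972, -0.236, -0.0], [-0.236, 0.972, -0.0], [0.0, -0.0, -1.0]] [ 0.3  0.7 -2.4] 0.0267
tool shift to prop axis [ 0.0022 -0.0002  0.    ]
headblk [296. 224.]
headblkR [352. 184.]
headblktop [293. 154.]
Vtip [389.  79.]
sl [296. 296.]
slL [211. 268.]
slR [355. 253.]
```

View pics/c6.png

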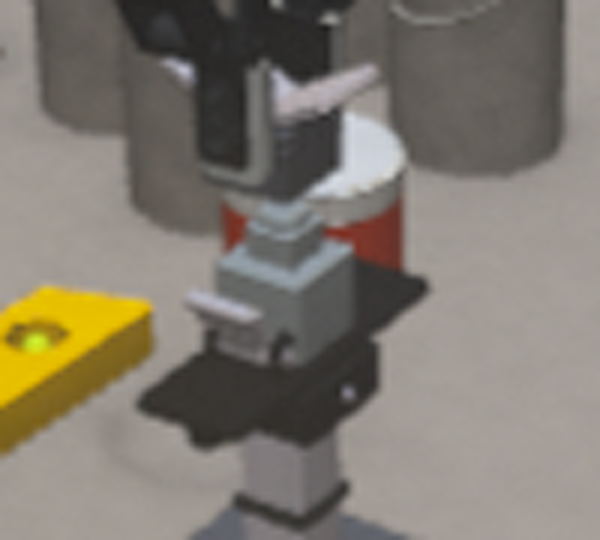

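The head block is now just over the stub but about 2 mm too far along prop +x: its right corner is at (342,170) where (352,178) was expected, and the sleeve is at (297,285). I'll shift it back and lower gently.

```bash
python3 -m pendant '[{"dx":0.002,"dy":-0.0005,"dz":0,"rx":0,"ry":0,"rz":0,"hand":0.02},{"dx":0,"dy":0,"dz":0.004,"rx":0,"ry":0,"rz":0,"hand":0.02},{"dx":0,"dy":0,"dz":0.004,"rx":0,"ry":0,"rz":0,"hand":0.02},{"dx":0,"dy":0,"dz":0.004,"rx":0,"ry":0,"rz":0,"hand":0.02},{"dx":0,"dy":0,"dz":0.003,"rx":0,"ry":0,"rz":0,"hand":0.02},{"dx":0,"dy":0,"dz":0,"rx":0,"ry":0,"rz":0,"hand":0.02},{"dx":0,"dy":0,"dz":0,"rx":0,"ry":0,"rz":0,"hand":0.02}]'
python3 -m pendant '[{"dx":0,"dy":0,"dz":0.002,"rx":0,"ry":0,"rz":0,"hand":0.02},{"dx":0,"dy":0,"dz":0.001,"rx":0,"ry":0,"rz":0,"hand":0.02},{"dx":0,"dy":0,"dz":0,"rx":0,"ry":0,"rz":0,"hand":0.02}]'
```

```text
clock: 4.97
position: [0.5693, 0.3492, 0.1469]
ee_rot: [-0.0, -0.119, 0.993, -0.0]
contact_force: [0.5, 0.4, -1.3]
width: 0.0274
gripper_force: 41.8
clock: 5.22
position: [0.5693, 0.3493, 0.1441]
ee_rot: [-0.0, -0.119, 0.993, -0.0]
contact_force: [-0.1, -0.2, -1.1]
width: 0.0272
gripper_force: 41.8
```

```bash
python3 -m pendant '[{"dx":0,"dy":0,"dz":0.002,"rx":0,"ry":0,"rz":0,"hand":0.02},{"dx":0,"dy":0,"dz":0.002,"rx":0,"ry":0,"rz":0,"hand":0.02},{"dx":0,"dy":0,"dz":0.001,"rx":0,"ry":0,"rz":0,"hand":0.02},{"dx":0,"dy":0,"dz":0,"rx":0,"ry":0,"rz":0,"hand":0.02},{"dx":0,"dy":0,"dz":0,"rx":0,"ry":0,"rz":0,"hand":0.02}]'
python3 -m pendant '[{"dx":0,"dy":0,"dz":0.001,"rx":0,"ry":0,"rz":0,"hand":0.02},{"dx":0,"dy":0,"dz":0.001,"rx":0,"ry":0,"rz":0,"hand":0.02},{"dx":0,"dy":0,"dz":0,"rx":0,"ry":0,"rz":0,"hand":0.02},{"dx":0,"dy":0,"dz":0,"rx":0,"ry":0,"rz":0,"hand":0.02}]'
```

```text
clock: 5.63
position: [0.5694, 0.3493, 0.1392]
ee_rot: [-0.0, -0.119, 0.993, 0.0]
contact_force: [0.2, -0.1, -1.3]
width: 0.0272
gripper_force: 41.8
clock: 5.97
position: [0.5694, 0.3493, 0.1373]
ee_rot: [-0.0, -0.119, 0.993, 0.0]
contact_force: [0.5, -0.6, -1.0]
width: 0.027
gripper_force: 41.8
```

```bash
python3 -m pendant '[{"dx":0,"dy":0,"dz":0.0015,"rx":0,"ry":0,"rz":0,"hand":0.02},{"dx":0,"dy":0,"dz":0,"rx":0,"ry":0,"rz":0,"hand":0.02},{"dx":0,"dy":0,"dz":0,"rx":0,"ry":0,"rz":0,"hand":0.02}]'
python3 -m pendant '[{"dx":0,"dy":0,"dz":0.0015,"rx":0,"ry":0,"rz":0,"hand":0.02},{"dx":0,"dy":0,"dz":0,"rx":0,"ry":0,"rz":0,"hand":0.02},{"dx":0,"dy":0,"dz":0,"rx":0,"ry":0,"rz":0,"hand":0.02}]'
```

```text
clock: 6.22
position: [0.5695, 0.3494, 0.1364]
ee_rot: [0.0, -0.119, 0.993, 0.0]
contact_force: [-1.1, -1.0, 1.2]
width: 0.0271
gripper_force: 42.3
clock: 6.47
position: [0.5695, 0.3494, 0.1346]
ee_rot: [0.0, -0.119, 0.993, 0.0]
contact_force: [-0.7, -1.0, 3.3]
width: 0.0271
gripper_force: 42.3
```

```bash
python3 -m pendant '[{"dx":0,"dy":0,"dz":0,"rx":0,"ry":0,"rz":0,"hand":0.05},{"dx":0,"dy":0,"dz":0,"rx":0,"ry":0,"rz":0,"hand":0.05},{"dx":0,"dy":0,"dz":0,"rx":0,"ry":0,"rz":0,"hand":0.05},{"dx":0,"dy":0,"dz":-0.01,"rx":0,"ry":0,"rz":0,"hand":0.05},{"dx":0,"dy":0,"dz":-0.02,"rx":0,"ry":0,"rz":0,"hand":0.05},{"dx":0,"dy":0,"dz":-0.03,"rx":0,"ry":0,"rz":0,"hand":0.085},{"dx":0,"dy":0,"dz":-0.015,"rx":0,"ry":0,"rz":0,"hand":0.085},{"dx":0,"dy":0,"dz":0,"rx":0,"ry":0,"rz":0,"hand":0.085},{"dx":0,"dy":0,"dz":0,"rx":0,"ry":0,"rz":0,"hand":0.085}]'
python3 show.py c7 225 150
```

```text
clock: 7.22
position: [0.57, 0.3496, 0.2108]
ee_rot: [0.001, -0.119, 0.993, 0.0]
contact_force: [0.2, -0.7, -0.1]
width: 0.0851
gripper_force: 0.0
[0.57   0.3496 0.2108] [[-0.972, -0.235, 0.003], [-0.235, 0.972, 0.001], [-0.003, 0.001, -1.0]] [ 0.2 -0.7 -0.1] 0.0851
tool shift to prop axis [ 0.0011  0.0002 -0.    ]
```

View pics/c7.png

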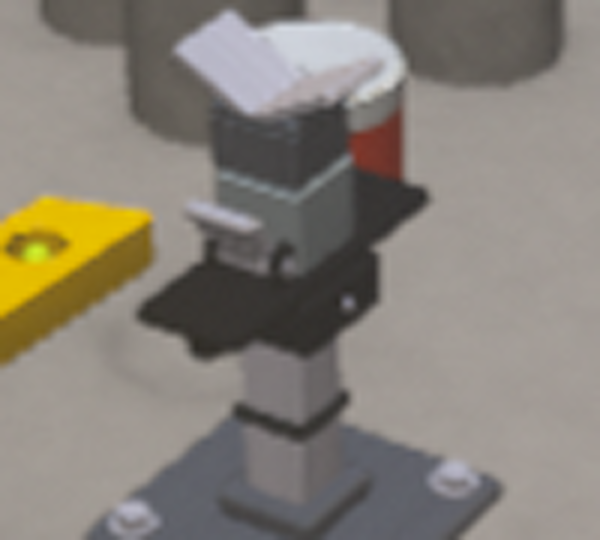

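The head is home: its block sits flush on the sleeve and the trough is aligned with the rests. The ring shows at about (290,420) and the lever is still open with its tip at (222,220). Next I'll measure the lever tip.

```bash
python3 - <<'E'
from h import *
t=manip.get_image("top"); s=manip.get_image("scene")
c,q=np.cos(.2343),np.sin(.2343)
loc=lambda P:(np.array([[c,q,0],[-q,c,0],[0,0,1]])@(P-np.array([.5691,.3495,0]))).round(4)
for n,a in dict(far=(91,112),near=(102,178),mid=(96,145)).items():
    print(n,[loc(atz(t,268+a[0]/6-.4,158+a[1]/6-.4,z)) for z in (.126,.130)])
for n,b,a in (("far",(187,210),(91,112)),("near",(262,233),(102,178))):
    P,e=tri(t,(268+a[0]/6-.4,158+a[1]/6-.4),s,(225+b[0]/6-.4,150+b[1]/6-.4)); print("tri",loc(P),e)
for v in (.45,.55,.65):
    print(v,"tip y,z",.019+.023*np.sin(v)+.003,.108+.023*np.cos(v)+.003)
    for x in (.012,-.012):
        y,z=.019+.023*np.sin(v),.108+.023*np.cos(v); print((((proj(s,[[.5691+c*x-q*y,.3495+q*x+c*y,z]])[0])+.4-[225,150])*6).round())
E
```

```text
far [array([0.0115, 0.0341, 0.126 ]), array([0.0107, 0.0344, 0.13  ])]
near [array([-0.0108,  0.0361,  0.126 ]), array([-0.0115,  0.0364,  0.13  ])]
mid [array([0.0004, 0.0353, 0.126 ]), array([-0.0004,  0.0355,  0.13  ])]
tri [0.0101 0.034  0.1301] 0.0011934279663108186
tri [-0.014   0.0349  0.1308] 0.0057438811850708
0.45 tip y,z 0.03200420728455829 0.13171028335411156
[190. 205.]
[258. 228.]
0.55 tip y,z 0.034021806265405165 0.13060806400736863
[186. 211.]
[254. 234.]
0.65 tip y,z 0.03591928733192891 0.12930992736662827
[183. 218.]
[251. 241.]
```

```bash
python3 -m pendant '[{"dx":0.001,"dy":0.009,"dz":0,"rx":0,"ry":0,"rz":0,"hand":0.062},{"dx":0,"dy":0,"dz":0,"rx":0,"ry":0,"rz":0,"hand":0.062},{"dx":0,"dy":0,"dz":0,"rx":0,"ry":0,"rz":0,"hand":0.062},{"dx":0,"dy":0,"dz":0.02,"rx":0,"ry":0,"rz":0,"hand":0.062},{"dx":0,"dy":0,"dz":0.03,"rx":0,"ry":0,"rz":0,"hand":0.062},{"dx":0,"dy":0,"dz":0.02,"rx":0,"ry":0,"rz":0,"hand":0.062},{"dx":0,"dy":0,"dz":0.02,"rx":0,"ry":0,"rz":0,"hand":0.062},{"dx":0,"dy":0,"dz":0.01,"rx":0,"ry":0,"rz":0,"hand":0.062},{"dx":0,"dy":0,"dz":0.004,"rx":0,"ry":0,"rz":0,"hand":0.062},{"dx":0,"dy":0,"dz":0,"rx":0,"ry":0,"rz":0,"hand":0.062},{"dx":0,"dy":0,"dz":0,"rx":0,"ry":0,"rz":0,"hand":0.062},{"dx":0,"dy":0,"dz":0,"rx":0,"ry":0,"rz":0,"hand":0.062}]'
```

```text
clock: 8.37
position: [0.5673, 0.3584, 0.1069]
ee_rot: [0.001, -0.119, 0.993, 0.001]
contact_force: [-0.4, -0.2, -0.4]
width: 0.0624
gripper_force: 0.0
```

```bash
for i in 1 2; do python3 -m pendant '[{"dx":0,"dy":0,"dz":0.002,"rx":0,"ry":0,"rz":0,"hand":0.062},{"dx":0,"dy":0,"dz":0,"rx":0,"ry":0,"rz":0,"hand":0.062},{"dx":0,"dy":0,"dz":0,"rx":0,"ry":0,"rz":0,"hand":0.062}]'; done; python3 show.py c8 225 160
```

```text
clock: 8.62
position: [0.5665, 0.3579, 0.1039]
ee_rot: [0.0, -0.119, 0.993, 0.0]
contact_force: [0.4, 0.6, -0.5]
width: 0.062
gripper_force: 0.0
clock: 8.87
position: [0.5662, 0.3578, 0.1012]
ee_rot: [-0.0, -0.119, 0.993, -0.0]
contact_force: [0.7, -0.1, 0.6]
width: 0.0619
gripper_force: 0.0
[0.5662 0.3578 0.1012] [[-0.972, -0.235, -0.0], [-0.235, 0.972, -0.0], [0.0, -0.0, -1.0]] [ 0.7 -0.1  0.6] 0.0619
tool shift to prop axis [-0.0007 -0.0086 -0.    ]
```

View pics/c8.png

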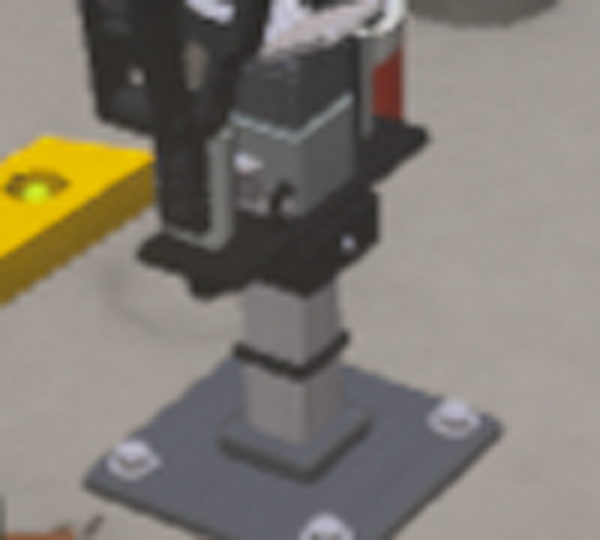

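The fingers are just above the rests and straddle the sleeve and the open lever; the ring is at (290,358). From here on I'll go by numbers only.

```bash
for i in 1 2 3 4 5; do python3 -m pendant '[{"dx":0,"dy":0,"dz":0.0015,"rx":0,"ry":0,"rz":0,"hand":0.062},{"dx":0,"dy":0,"dz":0,"rx":0,"ry":0,"rz":0,"hand":0.062},{"dx":0,"dy":0,"dz":0,"rx":0,"ry":0,"rz":0,"hand":0.062}]' | egrep "pos|cont"; done
```

```text
position: [0.5663, 0.3578, 0.0997]
contact_force: [0.8, 0.0, 0.5]
position: [0.5662, 0.3578, 0.0982]
contact_force: [-0.8, 0.2, -0.2]
position: [0.5663, 0.3578, 0.0966]
contact_force: [0.8, 0.2, 0.1]
position: [0.5664, 0.3579, 0.0956]
contact_force: [-0.9, -0.4, 1.4]
position: [0.5664, 0.3579, 0.094]
contact_force: [0.1, 0.2, 3.2]
```

```bash
cat > leg.py <<'E'
from h import *
ref=cv2.imread("pics/c7.png"); x0,y0,x1,y1=325,225,380,345   # 6x crop, offset (225,150), leg up: collar -x face with bolt
s=manip.get_image("scene"); cur=crop(s,225,150,100,120,6)
c,q=np.cos(.2343),np.sin(.2343); P=lambda z:proj(s,[[.5691+c*-.02-q*-.01,.3495+q*-.02+c*-.01,z]])[0]
m=cv2.matchTemplate(cur,ref[y0:y1,x0:x1],cv2.TM_CCOEFF_NORMED); _,v,_,l=cv2.minMaxLoc(m)
k=(P(.065)-P(.09))*6/25; d=np.array(l)-[x0,y0]
print("leg down mm",round(float(d@k/(k@k)),2),"shift",d,"score",round(v,3))
st=manip.get_state(); M=rot(st["ee_rot"]); p=np.array(st["position"]); print("tcp",p.round(4),"local",(M.T@(p-[.5691,.3495,p[2]])).round(4),st["contact_force"].round(1),round(st["width"],4),round(float(st["gripper_force"]),1),st["clock"])
E
python3 leg.py
python3 -m pendant '[{"dx":0,"dy":0,"dz":0.003,"rx":0,"ry":0,"rz":0,"hand":0.062},{"dx":0,"dy":0,"dz":0.003,"rx":0,"ry":0,"rz":0,"hand":0.062},{"dx":0,"dy":0,"dz":0.003,"rx":0,"ry":0,"rz":0,"hand":0.062},{"dx":0,"dy":0,"dz":0.003,"rx":0,"ry":0,"rz":0,"hand":0.062},{"dx":0,"dy":0,"dz":0,"rx":0,"ry":0,"rz":0,"hand":0.062},{"dx":0,"dy":0,"dz":0,"rx":0,"ry":0,"rz":0,"hand":0.062},{"dx":0,"dy":0,"dz":0,"rx":0,"ry":0,"rz":0,"hand":0.062}]'; python3 leg.py
```

```text
leg down mm 2.82 shift [0 8] score 0.993
tcp [0.5664 0.3579 0.094 ] local [0.0006 0.0088 0.    ] [-0.8 -1.   3. ] 0.0621 1.5 10.2167
clock: 10.8
position: [0.5665, 0.3579, 0.0817]
ee_rot: [0.0, -0.119, 0.993, 0.0]
contact_force: [-0.2, -0.6, 2.5]
width: 0.0619
gripper_force: 1.7
leg down mm 14.83 shift [ 1 42] score 0.995
tcp [0.5665 0.3579 0.0818] local [0.0006 0.0088 0.    ] [-0.9 -0.5  4.1] 0.0622 1.7 10.85
```

```bash
python3 - <<'E'
from h import *
s=manip.get_image("scene"); G=cv2.cvtColor(s["frame"],cv2.COLOR_RGB2GRAY).astype(float)
R7=cv2.cvtColor(cv2.imread("pics/c7.png"),cv2.COLOR_BGR2GRAY).astype(float)
c,q=np.cos(.2343),np.sin(.2343); W=lambda x,y,z:[.5691+c*x-q*y,.3495+q*x+c*y,z]
def zof(x,y,v):
    zs=np.linspace(.03,.12,181); r=proj(s,[W(x,y,z) for z in zs])[:,1]; return np.interp(-v,-r,zs)
def edge(col,lo,hi,sgn):   # strongest vertical transition, subpixel, col profile
    g=np.gradient(col)*sgn; i=lo+int(np.argmax(g[lo:hi])); a,b,d=g[i-1:i+2]; return i+.5*(a-d)/(a-2*b+d)
for (x,y) in ((-.021,0),(-.021,.006),(-.021,-.006)):
    u,v=proj(s,[W(x,y,.078)])[0]; cu=int(round((u-225+.4)*6)); col=R7[:,cu-2:cu+3].mean(1); r=(v-150+.4)*6
    e=edge(col,int(r-15),int(r+15),1)/6+150-.4; print("collar up z",zof(x,y,e).round(4))
    u,v=proj(s,[W(x,y,.0632)])[0]; col=G[:,int(round(u))]; e=edge(col,int(v-3),int(v+4),1); print(" collar now z",zof(x,y,e).round(4))
for nm,L in dict(x=[(-.0135,0),(-.0135,.006),(-.0135,-.006)],y=[(0,.0135),(.005,.0135),(-.005,.0135)]).items():
  for (x,y) in L:
    u,v=proj(s,[W(x,y,.0485)])[0]; cu=int(round((u-225+.4)*6)); r=(v-150+.4)*6; col=R7[:,cu-2:cu+3].mean(1)
    e=edge(col,int(r),int(r+18),1)/6+150-.4; f=edge(col,int(r-20),int(r),-1)/6+150-.4
    print(nm,"ring bottom z",zof(x,y,e).round(4),"upper dark edge as if post face z",zof(*(np.array((x,y))*11/13.5 if nm=='y' else (-.011,y)),f).round(4))
E
```

```text
collar up z 0.0834
 collar now z 0.0681
collar up z 0.0826
 collar now z 0.0675
collar up z 0.0824
 collar now z 0.0674
x ring bottom z 0.0464 upper dark edge as if post face z 0.052
x ring bottom z 0.0457 upper dark edge as if post face z 0.0531
x ring bottom z 0.0472 upper dark edge as if post face z 0.0534
y ring bottom z 0.0469 upper dark edge as if post face z 0.0512
y ring bottom z 0.0472 upper dark edge as if post face z 0.0519
y ring bottom z 0.0466 upper dark edge as if post face z 0.0511
```

```bash
cat > ring.py <<'E'
from h import *
from scipy.optimize import least_squares
s=manip.get_image("scene"); G=cv2.cvtColor(s["frame"],cv2.COLOR_RGB2GRAY).astype(float)
R=cv2.resize(cv2.imread("pics/c7.png",0),(100,90),interpolation=cv2.INTER_AREA).astype(float)
U=G.copy(); U[150:240,225:325]=R   # leg-up picture pasted
c,q=np.cos(.2343),np.sin(.2343)
def pr(o,x,y,z): return proj(s,[[o[0]+c*x-q*y,o[1]+q*x+c*y,z]])[0]
def edge(I,u,v,w,sgn):
    col=cv2.remap(I.astype(np.float32),np.full(241,u,np.float32),np.linspace(v-w,v+w,241).astype(np.float32),cv2.INTER_LINEAR).ravel()
    g=cv2.GaussianBlur(np.gradient(col).reshape(-1,1),(1,31),0).ravel()*sgn; i=np.argmax(g); return v-w+2*w*i/240, g[i]
o=np.array([.5691,.3495])
feat=[]
for y in (-.03,-.01,.01,.03): feat.append((G,"base-x",-.048,y,0.,1))
for x in (-.03,-.01,.01,.03): feat.append((G,"base+y",x,.048,0.,1))
for y in (-.006,0,.006): feat.append((U,"collar-x",-.021,y,.078,1))
for x in (-.005,0,.005): feat.append((U,"collar+y",x,.020,.078,1))
for y in (-.006,0,.006): feat.append((U,"ringbot-x",-.0135,y,.0465,1))
for x in (-.005,0,.005): feat.append((U,"ringbot+y",x,.0135,.0465,1))
for I,n,x,y,z,sg in feat:
    u,v=pr(o,x,y,z); e,g=edge(I,u,v,3.5 if 'ring' not in n else 2.5,sg); print(n,x,y,"pred",u.round(1),v.round(1),"seen-pred",round(e-v,2),"g",round(g,2))
u,v=pr(o,-.021,0,.078); print("profile collar-x",U[int(v)-8:int(v)+6,int(round(u))].round().tolist(), int(v)-8)
E
python3 ring.py
```

```text
base-x -0.048 -0.03 pred 303.9 238.7 seen-pred -2.16 g 1.08
base-x -0.048 -0.01 pred 298.1 244.0 seen-pred -2.57 g 1.0
base-x -0.048 0.01 pred 292.1 249.5 seen-pred -2.16 g 1.04
base-x -0.048 0.03 pred 285.9 255.1 seen-pred -1.78 g 1.2
base+y -0.03 0.048 pred 272.0 256.9 seen-pred -2.39 g 1.16
base+y -0.01 0.048 pred 263.0 253.2 seen-pred -1.78 g 1.4
base+y 0.01 0.048 pred 254.1 249.6 seen-pred -1.95 g 1.43
base+y 0.03 0.048 pred 245.5 246.0 seen-pred -1.52 g 1.08
collar-x -0.021 -0.006 pred 284.1 205.1 seen-pred -1.52 g 1.18
collar-x -0.021 0 pred 282.2 206.6 seen-pred -2.22 g 1.34
collar-x -0.021 0.006 pred 280.3 208.1 seen-pred -2.74 g 0.71
collar+y -0.005 0.02 pred 268.4 209.1 seen-pred -2.68 g 0.98
collar+y 0 0.02 pred 266.1 208.3 seen-pred -0.67 g 0.9
collar+y 0.005 0.02 pred 263.8 207.4 seen-pred 0.96 g 1.36
ringbot-x -0.0135 -0.006 pred 281.0 218.5 seen-pred -0.17 g 0.56
ringbot-x -0.0135 0 pred 279.1 220.0 seen-pred 0.29 g 0.39
ringbot-x -0.0135 0.006 pred 277.2 221.6 seen-pred -0.25 g 0.46
ringbot+y -0.005 0.0135 pred 271.0 222.1 seen-pred 0.23 g 0.71
ringbot+y 0 0.0135 pred 268.8 221.3 seen-pred 0.06 g 0.68
ringbot+y 0.005 0.0135 pred 266.5 220.4 seen-pred -0.1 g 0.74
profile collar-x [50.0, 77.0, 106.0, 82.0, 54.0, 50.0, 82.0, 130.0, 147.0, 148.0, 149.0, 149.0, 150.0, 147.0] 198
```

```bash
python3 -m pendant '[{"dx":0,"dy":0,"dz":0.003,"rx":0,"ry":0,"rz":0,"hand":0.062},{"dx":0,"dy":0,"dz":0.003,"rx":0,"ry":0,"rz":0,"hand":0.062},{"dx":0,"dy":0,"dz":0.003,"rx":0,"ry":0,"rz":0,"hand":0.062},{"dx":0,"dy":0,"dz":0.003,"rx":0,"ry":0,"rz":0,"hand":0.062},{"dx":0,"dy":0,"dz":0.002,"rx":0,"ry":0,"rz":0,"hand":0.062},{"dx":0,"dy":0,"dz":0.001,"rx":0,"ry":0,"rz":0,"hand":0.062},{"dx":0,"dy":0,"dz":0,"rx":0,"ry":0,"rz":0,"hand":0.062},{"dx":0,"dy":0,"dz":0,"rx":0,"ry":0,"rz":0,"hand":0.062},{"dx":0,"dy":0,"dz":0,"rx":0,"ry":0,"rz":0,"hand":0.062}]'; python3 leg.py
python3 - <<'E'
# what of the ring is left in view: column profiles on the post below the collar
from h import *
s=manip.get_image("scene"); G=cv2.cvtColor(s["frame"],cv2.COLOR_RGB2GRAY)
for u in (270,274,277,279,281): print(u,"rows208-228",G[208:229,u].tolist())
E
```

```text
clock: 11.7
position: [0.5665, 0.3579, 0.0672]
ee_rot: [0.0, -0.119, 0.993, 0.0]
contact_force: [-0.7, -1.2, 4.9]
width: 0.0618
gripper_force: 2.6
leg down mm 29.3 shift [ 1 83] score 0.987
tcp [0.5664 0.3579 0.0671] local [0.0006 0.0088 0.    ] [-0.8 -0.6  5.2] 0.0618 2.6 11.75
270 rows208-228 [88, 72, 63, 48, 51, 51, 51, 51, 50, 49, 46, 47, 46, 59, 95, 124, 123, 124, 122, 123, 123]
274 rows208-228 [106, 91, 61, 51, 51, 51, 48, 46, 47, 47, 46, 47, 46, 48, 49, 82, 123, 123, 123, 124, 123]
277 rows208-228 [69, 55, 51, 49, 47, 49, 51, 50, 47, 47, 47, 47, 45, 47, 59, 85, 102, 102, 101, 101, 102]
279 rows208-228 [51, 49, 47, 48, 52, 49, 47, 47, 47, 46, 45, 46, 51, 67, 91, 101, 102, 100, 100, 100, 100]
281 rows208-228 [48, 48, 49, 50, 48, 46, 46, 47, 46, 46, 55, 82, 97, 98, 98, 97, 95, 96, 96, 97, 97]
```

```bash
python3 -m pendant '[{"dx":0,"dy":0,"dz":0.0016,"rx":0,"ry":0,"rz":0,"hand":0.062},{"dx":0,"dy":0,"dz":0,"rx":0,"ry":0,"rz":0,"hand":0.062},{"dx":0,"dy":0,"dz":0,"rx":0,"ry":0,"rz":0,"hand":0.062},{"dx":0,"dy":0,"dz":0,"rx":0,"ry":0,"rz":0,"hand":0.062},{"dx":0,"dy":0,"dz":0,"rx":0,"ry":0,"rz":0,"hand":0.062},{"dx":0,"dy":0,"dz":0,"rx":0,"ry":0,"rz":0,"hand":0.062},{"dx":0,"dy":0,"dz":0,"rx":0,"ry":0,"rz":0,"hand":0.062}]'; python3 leg.py
python3 -m pendant '[{"dx":0,"dy":-0.001,"dz":-0.0005,"rx":0,"ry":0,"rz":0,"hand":0.060},{"dx":0,"dy":-0.001,"dz":-0.0005,"rx":0,"ry":0,"rz":0,"hand":0.058},{"dx":0,"dy":-0.001,"dz":-0.0005,"rx":0,"ry":0,"rz":0,"hand":0.056},{"dx":0,"dy":-0.0005,"dz":-0.0003,"rx":0,"ry":0,"rz":0,"hand":0.055},{"dx":0,"dy":0,"dz":0,"rx":0,"ry":0,"rz":0,"hand":0.055},{"dx":0,"dy":0,"dz":0,"rx":0,"ry":0,"rz":0,"hand":0.055},{"dx":0,"dy":0,"dz":0,"rx":0,"ry":0,"rz":0,"hand":0.055}]'; python3 leg.py
```

```text
clock: 12.38
position: [0.5664, 0.3579, 0.0655]
ee_rot: [0.0, -0.119, 0.993, 0.0]
contact_force: [-0.1, 0.4, 4.5]
width: 0.062
gripper_force: 2.5
leg down mm 30.72 shift [ 1 87] score 0.965
tcp [0.5665 0.3579 0.0656] local [0.0006 0.0088 0.    ] [-0.  -0.8  5.4] 0.0626 2.5 12.4333
clock: 13.02
position: [0.5671, 0.3558, 0.0676]
ee_rot: [0.0, -0.118, 0.993, 0.001]
contact_force: [-0.8, 3.2, 5.6]
width: 0.0553
gripper_force: 4.8
leg down mm 30.36 shift [ 1 86] score 0.972
tcp [0.5671 0.3558 0.0675] local [0.0005 0.0066 0.    ] [-1.5  2.9  6. ] 0.0555 4.8 13.0667
```

```bash
python3 -m pendant '[{"dx":0,"dy":0,"dz":-0.0005,"rx":0,"ry":0,"rz":0,"hand":0.053},{"dx":0,"dy":-0.0003,"dz":-0.0005,"rx":0,"ry":0,"rz":0,"hand":0.051},{"dx":0,"dy":0,"dz":-0.0004,"rx":0,"ry":0,"rz":0,"hand":0.049},{"dx":0,"dy":0,"dz":0,"rx":0,"ry":0,"rz":0,"hand":0.048},{"dx":0,"dy":0,"dz":0,"rx":0,"ry":0,"rz":0,"hand":0.048},{"dx":0,"dy":0,"dz":0,"rx":0,"ry":0,"rz":0,"hand":0.048}]' 60; python3 leg.py
python3 -m pendant '[{"dx":0,"dy":0,"dz":-0.0004,"rx":0,"ry":0,"rz":0,"hand":0.046},{"dx":0,"dy":0,"dz":-0.0004,"rx":0,"ry":0,"rz":0,"hand":0.044},{"dx":0,"dy":0,"dz":-0.0002,"rx":0,"ry":0,"rz":0,"hand":0.042},{"dx":0,"dy":0,"dz":0,"rx":0,"ry":0,"rz":0,"hand":0.042},{"dx":0,"dy":0,"dz":0,"rx":0,"ry":0,"rz":0,"hand":0.042}]'; python3 leg.py
```

```text
clock: 13.57
position: [0.567, 0.3572, 0.0692]
ee_rot: [0.001, -0.118, 0.993, 0.003]
contact_force: [-2.8, 6.1, 5.1]
width: 0.0484
gripper_force: 4.8
leg down mm 30.01 shift [ 1 85] score 0.974
tcp [0.567  0.3572 0.0692] local [0.0003 0.008  0.    ] [-2.5  6.1  5.6] 0.0479 4.8 13.6167
clock: 14.03
position: [0.5676, 0.3546, 0.07]
ee_rot: [0.001, -0.119, 0.993, 0.001]
contact_force: [-0.3, 2.5, 6.3]
width: 0.0422
gripper_force: 5.4
leg down mm 30.01 shift [ 1 85] score 0.975
tcp [0.5676 0.3546 0.0699] local [0.0003 0.0053 0.    ] [-1.3  1.8  7.1] 0.0422 5.4 14.0833
```

```bash
python3 -m pendant '[{"dx":0,"dy":0,"dz":0,"rx":0,"ry":0,"rz":0,"hand":0.040},{"dx":0,"dy":0,"dz":0,"rx":0,"ry":0,"rz":0,"hand":0.036},{"dx":0,"dy":0,"dz":0,"rx":0,"ry":0,"rz":0,"hand":0.03},{"dx":0,"dy":0,"dz":0,"rx":0,"ry":0,"rz":0,"hand":0.03},{"dx":0,"dy":0,"dz":0,"rx":0,"ry":0,"rz":0,"hand":0.03},{"dx":0,"dy":0,"dz":0,"rx":0,"ry":0,"rz":0,"hand":0.03},{"dx":0,"dy":0,"dz":0,"rx":0,"ry":0,"rz":0,"hand":0.03},{"dx":0,"dy":0,"dz":0,"rx":0,"ry":0,"rz":0,"hand":0.03}]' 60; python3 leg.py
```

```text
clock: 14.75
position: [0.568, 0.353, 0.0698]
ee_rot: [0.001, -0.119, 0.993, -0.001]
contact_force: [0.2, -1.1, 6.6]
width: 0.0379
gripper_force: 59.6
leg down mm 31.07 shift [ 1 88] score 0.964
tcp [0.5679 0.353  0.0699] local [ 0.0003  0.0037 -0.    ] [-0.1 -0.5  5.6] 0.0377 59.6 14.8
```

```bash
python3 leg.py; python3 -c "
from rig import manip
print(manip.sign_off())"
```

```text
leg down mm 31.07 shift [ 1 88] score 0.964
tcp [0.568  0.353  0.0698] local [ 0.0003  0.0036 -0.    ] [ 0.1 -1.1  6.1] 0.0376 59.6 14.85
the job is handed in; nothing more can be done
None
```

I handed the job in at 14.9 s; it gave no verdict. The V-head was seen home on the stub after I let go. The leg is held about 31 mm down, within about 1 mm of my ring estimate. The fingers grip leg and lever with 60 N, 38 mm apart, so I take the lever as shut. I took no picture after the press began, so the head, the lever and the two bystanders were not seen at the end.

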